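# Clamp a board carrier with a turnbuckle

### The job

Set the black circuit-board carrier down flat in the nest between the two open jaws of the clamping fixture, then turn the turnbuckle by its ball-ended spokes so that both jaws draw in together and hold the carrier firmly, at roughly 20 to 25 N a jaw. Feel for the rise in resistance and stop there: never squeeze the carrier with more than 40 N. Leave the neighbouring things alone and let go at the end.

Things in the scene. Friction and masses are not known exactly. Their poses are not given: they have to be found in the camera images.
- fixture: Fixed clamping fixture, origin on the table under the nest. Aluminium bed plate 300 (x) x 275 mm (y from -65 to +210), 15 mm thick, carrying nest, turnbuckle and two jaws. Its x runs from the near to the far jaw, parallel to the turnbuckle; its y from the nest to the turnbuckle; z up. Seen from above only the spokes rise over 103 mm. Yaw within 0.35 rad.
- nest (a point): Centre of the nest's floor, on the bed (15 mm above the table); axes as the fixture's. The carrier lies here flat, its 120 mm length along x, either way round, between two fixed rails (90 mm long, 8 mm high) at y = +-50 to +-60 mm that leave it 5 mm of play each side. At the start the jaw pads stand 6 to 18 mm clear of its ends.
- hub_centre (a point): Middle of the turnbuckle body on its level axis, at fixture y 150 mm, 92 mm above the table; axes as the fixture's. Body: open steel frame 110 mm long (x), within 18 mm of the axis. Four spokes across the axis in the plane x = 0, 90 degrees apart: 10 mm steel rods, each with a 16 mm black ball centred 56 mm from the axis. They sit in a rubber bush that gives 0.25 rad per N m and springs back.
- turnbuckle (a joint): Angle of the turnbuckle body, rad, growing as it tightens: the top spoke then swings away from the nest, to the fixture's +y. Spokes stand at this angle plus multiples of 90 degrees, counted from straight up towards +y. Starts at 0 to 1; jaws bear on the carrier from somewhere between 2.5 and 4.5; limit 7. Turning it takes 0.30 N m while the jaws run free. Stays where left.
- jaw_near: Jaw at the fixture's -x: aluminium bar along y, 39 mm high, with sprung rubber pad, and a post (36 mm wide, to 103 mm high) for the threaded rod. Origin at table level in line with the nest, 107 mm from it at angle 0. Each jaw comes in 4 mm per rad. With both pads bearing, each presses 20 N more per mm (80 N per rad); 22 N a jaw raises the turning torque from 0.30 to 0.48 N m.
- jaw_far: Jaw at the fixture's +x, mirror image of the near one. Each pad (52 mm wide, 18 mm high, face 29 to 37 mm inward of the jaw's origin) is screwed out by a different, unmeasured amount (0 to 8 mm), so the angle at which they bear is not known beforehand. The jaw that meets the carrier first merely slides it along, with little resistance.
- carrier: Loose black plastic board carrier, 0.25 to 0.5 kg, with four round green boards: plate 120 (its x) x 90 (its y) x 18 mm, with an upright grip block in the middle, 16 mm (x) x 44 mm (y), from 18 to 60 mm above the underside. Origin at the centre of the underside. Starts flat on the table on the fixture's -y side.
- carrier_handle (a point): Middle of the carrier's grip block, 44 mm above the carrier's underside; the block is 16 mm thick along the carrier's x. Axes as the carrier's.
- spare_tray: Bystander: empty black compartment tray, 200 x 140 x 30 mm, on the table beyond the turnbuckle. Origin under its centre.
- jar: Bystander: white jar, 60 mm across and 75 mm high. Origin under its centre.
- driver: Bystander: screwdriver with a black handle lying on the table.

How it is judged:
By the outcome, as a careful person would: the job done as asked, in the order asked, and still so for the second after the job is handed in, with the robot touching nothing.
It also fails if it takes over 67 s, if anything falls off the work surface, if the arm or the gripper's body presses on something with over 40 N, if the wrist force passes 120 N, or if a joint passes its speed limit or range.

### The arm

A 7-joint arm with a two-finger parallel gripper is mounted at the origin on the work surface. World frame = base frame: x ahead of the robot, y to its left, z up, the work surface at z = 0. Lengths are in m, angles in rad, forces in N, time in s.
With the tool pointing down it reaches from about 0.4 to 0.875 m from the base axis. Payload 19.3 kg.
Tool frame: the origin (TCP) lies at the very end of the fingers, on their centre line; the grasp point (between the pads) lies 19 mm behind it; z points along the fingers, y is the direction in which the jaws open and shut (so a half turn about z gives the same grasp; the last joint's range is limited). The gripper opens to 85 mm and grips with 20 to 120 N. Pads are 22 mm wide; open, the fingers measure 114 mm over their backs; the gripper's body (76 mm by 85 mm) begins 54 mm behind the grasp point. The pads swing forward as they close: fully open they stand 13 mm farther back than shut.
Start: joints at [-1.326, 0.521, -0.036, 1.599, 0.021, 1.021, -0.113], TCP at [0.194, 0.594, 0.231] pointing down, gripper open.
Joint ranges: [-2.91, 2.91], [-0.3, 2.13], [-1.5, 1.42], [0.17, 2.43], [-1.26, 4.41], [0.16, 1.93], [-2.52, 2.52]. Speed limits (rad/s): [1.89, 1.89, 2.39, 2.39, 3.01, 3.01, 3.01].

### API

Orientations are given as [roll, pitch, yaw] about the fixed x, y, z axes, in that order (R = Rz(yaw) Ry(pitch) Rx(roll)).
In Python, from workcell import bot, grab_frame, calibration, workorder gives the robot as it stands.
- The arm moves only by the tool move_arm, never from a script. Its arguments are lists of equal length, an entry for each row: "jaw": the closure in counts, from 0 (fully open) to 255 (shut); "dp": the shift along the tool's x, y, z in units of 800 mm (1.0 is 800 mm), a list of three; "rotation": the turn, a rotation vector about the tool's x, y, z in units of pi rad (1.0 is pi rad), a list of three. In form: {"jaw": [jaw, ...], "dp": [[dx, dy, dz], ...], "rotation": [[rx, ry, rz], ...]}. A call has 1 to 10 rows; each row shifts and turns the commanded pose from where the row before left it, along the tool's axes as they then stand; what a row does not reach is not made up. A row lasts 1/8 s, in which the tool goes at most 62.5 mm and 10.7 degrees, less where a joint would pass 70% of its speed; a pose out of reach is approached as far as the arm can. A call with a number of a shift or a turn outside -1 to 1 is refused whole. A call with a gripper value outside its range is refused whole. The fingers move at their own pace and stop on an object; "squeeze" is the grip in N (left out, the last holds). Time passes only in rows, so rows that do not move let the fingers close. It gives the time, the measured TCP pose, the force and the opening at its end, in the units of the state.
- bot.observe(): the state, without advancing time (a new reading comes with each control period).
- grab_frame(name): name is "scene" or "top" or "wrist"; returns the picture (480x640x3 uint8, blue, green, red); there is no depth.
- calibration(name): a dict with "camera_matrix" (3x3 intrinsics, pixels), "T" (4x4, takes a point from camera to world coordinates). Camera axes: x right, y down, z forward; pixel columns grow to the right and rows downward; lengths in m; the calibration is good to about 2 mm. The wrist camera is an equidistant fisheye: a pixel r from the principal point sees the ray r / f radians off the axis. A picture is of the moment at which its call begins: read the wrist's pose just before it. calibration takes no time and is no camera call; for the wrist camera it gives the pose at the moment of the call.
- workorder.job_done(): hands the job in, once; it reports no verdict.
The state is a dict: "clock": time; "qpos": joint angles; "qd": joint speeds; "joint_efforts": joint torques, N m; "position": TCP position; "tool_rot": TCP orientation; "force": force on the tool from outside, world axes, zero at the start; "moment": the same for the moment, N m; "grip_width": finger opening in m.
Only numpy, scipy, OpenCV 4.12 (cv2) and the standard library are available. Lean on these libraries where they do the work, as an engineer would, in place of code of your own. Each camera call takes 0.05 s, during which the arm holds its last target. There are 200 camera calls.

## Working session

There is one attempt and no reset: what is moved stays moved. The work goes in short steps, Python scripts to look and compute and a tool call to move; the robot and the scene stay as the last step left them, time stands still between calls to the robot, and variables do not carry over. Pictures are saved under pics/ and viewed, about 8 in all and at most 12, crops included, and the job is handed in when it is done.

Besides the shell and the picture viewer there is one more tool, called after ">>>" by a JSON object that holds its "fn" and its "kwargs", one argument or row to a line. move_arm: Moves the arm, as the interface text tells. Shifts and turns lie within -1 to 1; 1 stands for 800 mm of shift or pi rad of turn. Its arguments: {"type":"object","properties":{"jaw":{"type":"array","items":{"type":"number"}},"dp":{"type":"array","items":{"type":"array","items":{"type":"number","minimum":-1,"maximum":1}}},"rotation":{"type":"array","items":{"type":"array","items":{"type":"number","minimum":-1,"maximum":1}}},"squeeze":{"type":"number"}},"required":["jaw","dp","rotation"]}

```bash
mkdir -p pics; ls
python3 - <<'E'
from workcell import bot, grab_frame, calibration
import cv2,numpy as np
print(bot.observe())
for n in ("scene","top"):
    cv2.imwrite(f"pics/{n}0.png",grab_frame(n)); c=calibration(n); print(n,np.round(c["camera_matrix"],2).tolist(),np.round(c["T"],4).tolist())
E
```

```text
pics
{'clock': 0.0, 'qpos': array([-1.32618614,  0.52196531, -0.03628975,  1.6000091 ,  0.02118899,
        1.02107514, -0.11278882]), 'qd': array([-0.00013131,  0.00053293,  0.00111523,  0.00188881,  0.00124901,
        0.00171946,  0.00034873]), 'joint_efforts': array([ 8.25817406e-04, -9.27106190e+01,  1.98006772e+00, -3.69935346e+01,
        1.78566895e-02,  8.17416381e-03, -3.11789293e-06]), 'position': array([0.19347324, 0.59395507, 0.2307561 ]), 'tool_rot': array([-3.14052368e+00,  8.53019216e-05,  2.82674533e+00]), 'force': array([-0.5135757 , -0.34162713,  1.0762902 ]), 'moment': array([ 0.01599194,  0.02509479, -0.0308072 ]), 'grip_width': 0.08567291008479237}
scene [[540.25, 0.0, 331.0], [0.0, 540.25, 246.63], [0.0, 0.0, 1.0]] [[0.5151, 0.6214, -0.5904, 1.3526], [0.8571, -0.3629, 0.3658, -0.5062], [0.0131, -0.6944, -0.7195, 1.0312], [0.0, 0.0, 0.0, 1.0]]
top [[541.33, 0.0, 306.85], [0.0, 541.33, 238.6], [0.0, 0.0, 1.0]] [[0.0152, -0.9923, 0.1232, 0.4199], [-0.9999, -0.0152, 0.001, 0.0071], [0.0009, -0.1232, -0.9924, 1.4932], [0.0, 0.0, 0.0, 1.0]]
```

View pics/top0.png

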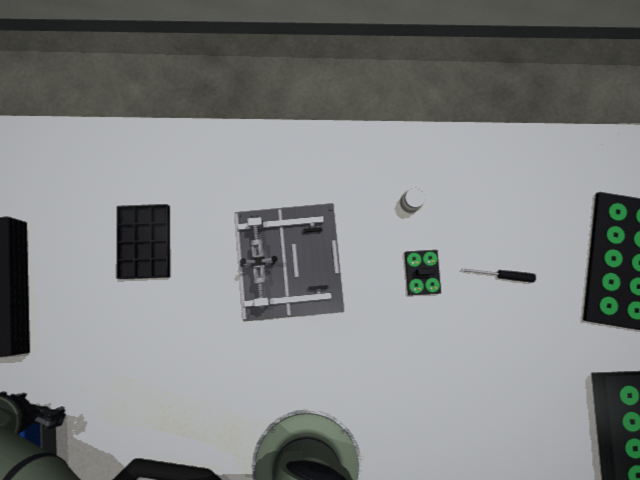

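View pics/scene0.png

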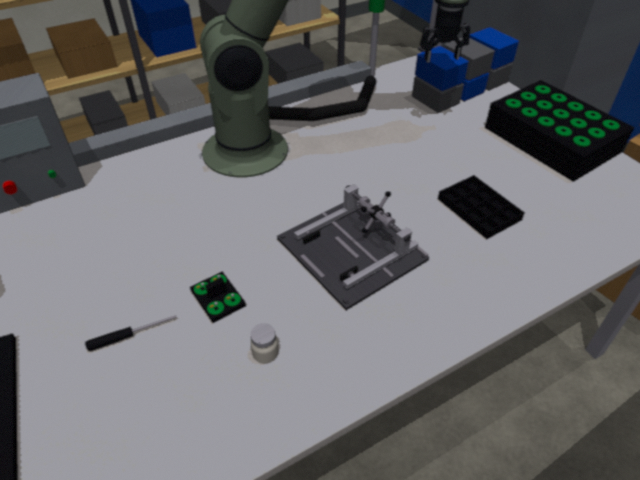

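The top view shows the bed (corners about 235,211 / 333,204 / 343,311 / 244,321) with the turnbuckle on its left at column ~260. The carrier is at (423,272), the jar at (412,200) and the driver at (500,274). The scene view agrees.

```bash
cat > h.py <<'E'
import numpy as np, cv2
from workcell import bot, grab_frame, calibration
from scipy.spatial.transform import Rotation as R
def ray(cal,px):
    K,T=cal["camera_matrix"],cal["T"]; px=np.atleast_2d(px).astype(float)
    d=np.c_[(px[:,0]-K[0,2])/K[0,0],(px[:,1]-K[1,2])/K[1,1],np.ones(len(px))]
    return T[:3,3],d@T[:3,:3].T
def rayw(cal,px):
    K,T=cal["camera_matrix"],cal["T"]; px=np.atleast_2d(px).astype(float)
    u=np.c_[(px[:,0]-K[0,2]),(px[:,1]-K[1,2])]; r=np.linalg.norm(u,axis=1); th=r/K[0,0]
    d=np.c_[u/np.maximum(r,1e-9)[:,None]*np.sin(th)[:,None],np.cos(th)]
    return T[:3,3],d@T[:3,:3].T
def onz(cal,px,z,f=ray):
    o,d=f(cal,px); return o+d*((z-o[2])/d[:,2])[:,None]
def proj(cal,P):
    K,T=cal["camera_matrix"],cal["T"]; p=(np.atleast_2d(P)-T[:3,3])@T[:3,:3]
    return np.c_[p[:,0]/p[:,2]*K[0,0]+K[0,2],p[:,1]/p[:,2]*K[1,1]+K[1,2]]
def projw(cal,P):
    K,T=cal["camera_matrix"],cal["T"]; p=(np.atleast_2d(P)-T[:3,3])@T[:3,:3]
    r=np.hypot(p[:,0],p[:,1]); th=np.arctan2(r,p[:,2])
    return p[:,:2]/r[:,None]*th[:,None]*K[0,0]+K[:2,2]
def state():
    s=bot.observe(); print("t %.2f"%s["clock"],"p",np.round(s["position"],4),"rpy",np.round(s["tool_rot"],4),"F",np.round(s["force"],1),"w %.4f"%s["grip_width"]); return s
E
python3 - <<'E'
from h import *
im=cv2.imread("pics/top0.png"); c=calibration("top")
hsv=cv2.cvtColor(im,cv2.COLOR_BGR2HSV)
g=cv2.inRange(hsv,(45,80,60),(90,255,255)); g[:,:380]=0; g[:,450:]=0
n,_,st,ce=cv2.connectedComponentsWithStats(g)
gp=ce[1:][st[1:,4]>20]; print("green px",gp.round(1).tolist()); P=onz(c,gp,.018); print(P.round(4),P.mean(0))
def rect(m,z,name):
    cs,_=cv2.findContours(m,cv2.RETR_EXTERNAL,cv2.CHAIN_APPROX_NONE); k=max(cs,key=cv2.contourArea)
    W=onz(c,k[:,0],z)[:,:2].astype(np.float32); r=cv2.minAreaRect(W*1000); print(name,r,cv2.boxPoints(r).round(1).tolist())
gray=im.max(2)
m=((gray<140)*255).astype(np.uint8); a=m.copy(); a[:,:395]=0;a[:,450:]=0;a[:235]=0;a[310:]=0
m2=cv2.inRange(im,(0,0,0),(255,255,255)); m2[:]=0; m2[m>0]=255
m2|=g; a=cv2.bitwise_or(a,g); rect(a,.018,"carrier")
b=m.copy(); b[:,:215]=0;b[:,365:]=0;b[:190]=0;b[340:]=0
b=cv2.morphologyEx(b,cv2.MORPH_CLOSE,np.ones((25,25))); rect(b,.015,"bed")
cv2.imwrite("pics/crop1.png",cv2.resize(im[190:335,220:450],None,fx=3.4,fy=3.4,interpolation=cv2.INTER_CUBIC))
E
```

```text
green px [[429.8, 257.9], [413.9, 259.0], [416.0, 285.5], [432.1, 284.5]]
[[ 0.5549 -0.3285  0.018 ]
 [ 0.5514 -0.285   0.018 ]
 [ 0.4792 -0.29    0.018 ]
 [ 0.4825 -0.3337  0.018 ]] [ 0.51696782 -0.30928938  0.018     ]
carrier ((514.7858276367188, -306.3485107421875), (124.03217315673828, 94.38379669189453), 4.352346897125244) [[449.3999938964844, -264.0], [456.5, -358.1000061035156], [580.2000122070312, -348.70001220703125], [573.0, -254.60000610351562]]
bed ((540.6209716796875, 58.27226257324219), (302.07537841796875, 275.6661376953125), 6.175877571105957) [[375.6000061035156, 179.10000610351562], [405.29998779296875, -95.0], [705.5999755859375, -62.5], [676.0, 211.60000610351562]]
```

View pics/crop1.png

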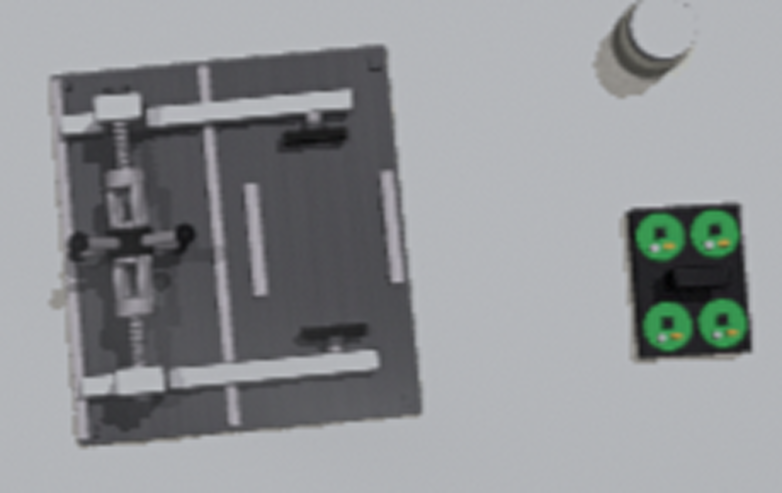

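```bash
cat >> h.py <<'E'
def plan(way,dec=4,start=None):
    """way: list of (x,y,z,yawdeg,n). prints rows dp, rotation (tool down)."""
    s=bot.observe(); p=np.array(s["position"]); Rt=R.from_euler("xyz",s["tool_rot"])
    if start: p=np.array(start[:3]); Rt=R.from_euler("xyz",[180,0,start[3]],degrees=True)
    dp=[];ro=[]
    for x,y,z,yaw,n in way:
        tgt=np.array([x,y,z]); Rg=R.from_euler("xyz",[180,0,yaw],degrees=True)
        for i in range(n):
            d=np.round(Rt.inv().apply((tgt-p)/(n-i))/.8,dec); w=np.round((Rt.inv()*Rg).as_rotvec()/(n-i)/np.pi,dec)
            p=p+Rt.apply(d*.8); Rt=Rt*R.from_rotvec(w*np.pi); dp.append(d.tolist()); ro.append(w.tolist())
    for i in range(0,len(dp),10): print("dp",dp[i:i+10],"\nrot",ro[i:i+10])
E
python3 -c "
from h import *
plan([(.40,.33,.25,128,5),(.53,.02,.30,96.2,7)],3)
# spokes in scene
c=calibration('scene'); t=calibration('top')
im=cv2.imread('pics/scene0.png'); cv2.imwrite('pics/crop2.png',cv2.resize(im[175:310,270:440],None,fx=4.4,fy=4.4,interpolation=cv2.INTER_CUBIC))
"
```

```text
dp [[-0.07, -0.047, -0.005], [-0.074, -0.038, -0.005], [-0.079, -0.029, -0.005], [-0.081, -0.019, -0.004], [-0.084, -0.01, -0.005], [-0.058, -0.016, -0.009], [-0.059, -0.011, -0.009], [-0.06, -0.007, -0.009], [-0.06, -0.002, -0.009], [-0.06, 0.003, -0.009]] 
rot [[-0.0, 0.0, 0.038], [-0.0, 0.0, 0.038], [-0.0, 0.0, 0.038], [-0.0, 0.0, 0.037], [-0.0, 0.0, 0.038], [-0.0, 0.0, 0.025], [-0.0, 0.0, 0.025], [-0.0, 0.0, 0.025], [-0.0, 0.0, 0.025], [-0.0, 0.0, 0.025]]
dp [[-0.059, 0.008, -0.008], [-0.058, 0.012, -0.009]] 
rot [[-0.0, 0.0, 0.026], [-0.0, 0.0, 0.025]]
```

View pics/crop2.png

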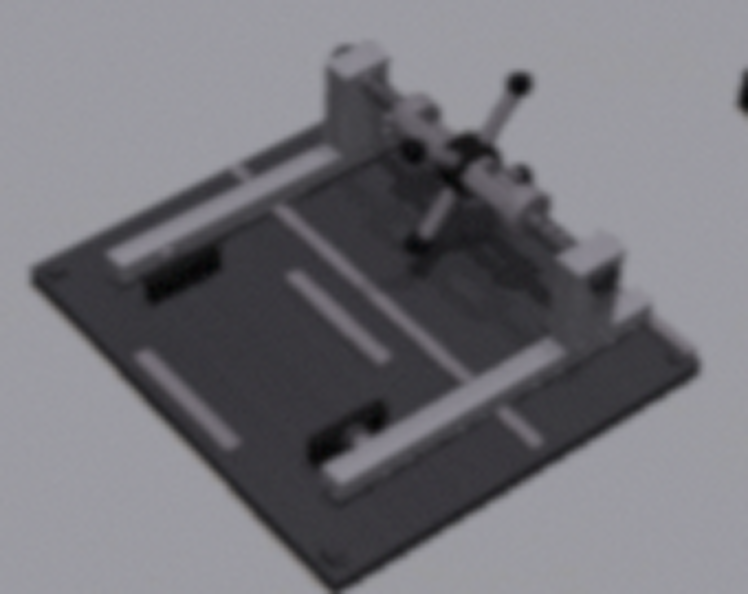

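In the scene crop the four spoke balls are at crop (518,82), (412,150), (418,242) and (520,175), so the spokes stand near 45°. Both rails and both pads are clear. Starting the move.

>>> {"fn": "move_arm", "kwargs": {
  "jaw": [0,0,0,0,0,0,0,0,0,0],
  "dp": [
    [-0.07,-0.047,-0.005],
    [-0.074,-0.038,-0.005],
    [-0.079,-0.029,-0.005],
    [-0.081,-0.019,-0.004],
    [-0.084,-0.01,-0.005],
    [-0.058,-0.016,-0.009],
    [-0.059,-0.011,-0.009],
    [-0.06,-0.007,-0.009],
    [-0.06,-0.002,-0.009],
    [-0.06,0.003,-0.009]
  ],
  "rotation": [
    [0,0,0.038],
    [0,0,0.038],
    [0,0,0.038],
    [0,0,0.037],
    [0,0,0.038],
    [0,0,0.025],
    [0,0,0.025],
    [0,0,0.025],
    [0,0,0.025],
    [0,0,0.025]
  ]
}}

```text
clock: 1.35
position: [0.4787, 0.1251, 0.2853]
tool_rot: [-3.141, -0.0, 1.838]
force: [-0.2, 0.5, 0.2]
grip_width: 0.0852
```

>>> {"fn": "move_arm", "kwargs": {
  "jaw": [0,0,0,0],
  "dp": [
    [-0.059,0.008,-0.008],
    [-0.058,0.012,-0.009],
    [0,0,0],
    [0,0,0]
  ],
  "rotation": [
    [0,0,0.026],
    [0,0,0.025],
    [0,0,0],
    [0,0,0]
  ]
}}

```text
clock: 1.85
position: [0.5149, 0.0395, 0.2984]
tool_rot: [-3.141, -0.0, 1.681]
force: [1.3, 0.8, 0.2]
grip_width: 0.0856
```

Run:
```python
from h import *
s=state(); w=calibration("wrist"); im=grab_frame("wrist"); cv2.imwrite("pics/w1.png",im); print(np.round(w["camera_matrix"],1).tolist(),np.round(w["T"],4).tolist())
c=calibration('scene')
O=np.array([.5484,-.0138,0]); yaw=.108
px=np.array([[518,82],[412,150],[418,242],[520,175]])/4.4+[270,175]
ex=np.array([np.cos(yaw),np.sin(yaw),0]); ey=np.array([-ex[1],ex[0],0])
o,d=ray(c,px); 
H=O+.15*ey+[0,0,.092]
t=((H-o)@ex)/(d@ex); P=o+d*t[:,None]-H
y,z=P@ey,P[:,2]; print(np.c_[y,z,np.hypot(y,z),np.degrees(np.arctan2(y,z))].round(4), (y.mean(),z.mean()))
```

```text
t 1.85 p [0.5149 0.0395 0.2984] rpy [-3.1409e+00 -2.0000e-04  1.6808e+00] F [1.3 0.8 0.2] w 0.0856
[[371.6, 0.0, 317.4], [0.0, 371.6, 238.3], [0.0, 0.0, 1.0]] [[0.994, 0.1059, 0.0291, 0.5076], [0.1098, -0.9599, -0.258, 0.1049], [0.0006, 0.2596, -0.9657, 0.4404], [0.0, 0.0, 0.0, 1.0]]
[[ 3.680000e-02  4.210000e-02  5.590000e-02  4.114110e+01]
 [-4.230000e-02  3.130000e-02  5.260000e-02 -5.344350e+01]
 [-3.180000e-02 -4.780000e-02  5.750000e-02 -1.463605e+02]
 [ 4.770000e-02 -3.720000e-02  6.050000e-02  1.278944e+02]] (np.float64(0.0026070469741681264), np.float64(-0.0028861784852938777))
```

View pics/w1.png

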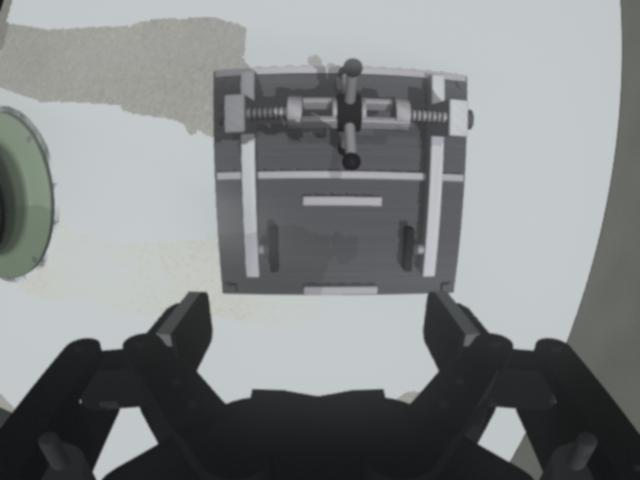

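The wrist view shows the whole fixture. The rails are at (342,201) and (340,290), the upper spoke balls at (352,67) and (352,161), and the pads at columns 273 and 407.

Run:
```python
from h import *
im=cv2.imread("pics/w1.png"); g=im.max(2); w=calibration("wrist")
def comp(x0,x1,y0,y1,lo=125):
    m=np.zeros_like(g); m[y0:y1,x0:x1]=(g[y0:y1,x0:x1]>lo)*255
    n,_,st,ce=cv2.connectedComponentsWithStats(m); i=1+st[1:,4].argmax(); return ce[i],st[i]
c1,s1=comp(290,395,192,211); c2,s2=comp(290,395,282,292); print(c1,s1,c2,s2)
for cx,s in ((c1,s1),(c2,s2)):
    print(onz(w,[cx,[s[0],cx[1]],[s[0]+s[2],cx[1]]],.023,rayw).round(4).tolist())
A,B=onz(w,[c1,c2],.023,rayw); print("mid",(A+B)/2,"sep",np.linalg.norm(A-B),"dir yaw",np.degrees(np.arctan2(*(A-B)[:2][::1]*[-1,1]) ))
# bed corners/edges at z=.015
print("bed px probes",onz(w,[[214,71],[467,77],[223,293],[454,291]],.015,rayw).round(4).tolist())
yaw=.108;O=(A+B)/2; O[2]=0
ex=np.array([np.cos(yaw),np.sin(yaw),0]); ey=np.array([-ex[1],ex[0],0]); H=O+.15*ey+[0,0,.092]
o,d=rayw(w,[[352,67],[352,161]]); t=((H-o)@ex)/(d@ex); P=o+d*t[:,None]-H
y,z=P@ey,P[:,2]; print(np.c_[y,z,np.hypot(y,z),np.degrees(np.arctan2(y,z))].round(4))
# jaw pads inner faces z~.03
print("pads",[((q-O)@ex).round(4) for q in onz(w,[[278,248],[403,248]],.035,rayw)])
plan([(.53,-.11,.25,95,3),(.515,-.345,.22,94.2,5),(.515,-.345,.22,94.2,2)],3)
```

```text
[342.34453782 201.04761905] [303 197  79  10 714] [340.59891599 289.00542005] [304 287  74   5 369]
[[0.5435, 0.0407, 0.023], [0.499, 0.0357, 0.023], [0.5889, 0.0461, 0.023]]
[[0.5553, -0.0665, 0.023], [0.511, -0.0713, 0.023], [0.6012, -0.0619, 0.023]]
mid [ 0.54938858 -0.01291022  0.023     ] sep 0.10778847996096519 dir yaw 6.271421244720022
bed px probes [[0.3795, 0.1775, 0.015], [0.6752, 0.2088, 0.015], [0.409, -0.0931, 0.015], [0.7052, -0.0593, 0.015]]
[[ 3.58000e-02  3.39000e-02  4.93000e-02  4.66057e+01]
 [-4.45000e-02  3.95000e-02  5.95000e-02 -4.83853e+01]]
pads [np.float64(-0.0733), np.float64(0.0709)]
dp [[-0.063, -0.001, 0.02], [-0.063, 0.0, 0.02], [-0.062, 0.001, 0.02], [-0.058, -0.009, 0.008], [-0.058, -0.009, 0.007], [-0.059, -0.008, 0.008], [-0.058, -0.008, 0.007], [-0.059, -0.008, 0.008], [0.0, -0.0, -0.0], [0.0, -0.0, -0.0]] 
rot [[-0.0, -0.0, 0.003], [-0.0, -0.0, 0.002], [-0.0, -0.0, 0.003], [-0.0, -0.0, 0.001], [-0.0, -0.0, 0.001], [-0.0, -0.0, 0.001], [-0.0, -0.0, 0.0], [-0.0, -0.0, 0.001], [-0.0, -0.0, -0.0], [-0.0, -0.0, -0.0]]
```

>>> {"fn": "move_arm", "kwargs": {
  "jaw": [0,0,0,0,0,0,0,0,0,0],
  "dp": [
    [-0.063,-0.001,0.02],
    [-0.063,0,0.02],
    [-0.062,0.001,0.02],
    [-0.058,-0.009,0.008],
    [-0.058,-0.009,0.007],
    [-0.059,-0.008,0.008],
    [-0.058,-0.008,0.007],
    [-0.059,-0.008,0.008],
    [0,0,0],
    [0,0,0]
  ],
  "rotation": [
    [0,0,0.003],
    [0,0,0.002],
    [0,0,0.003],
    [0,0,0.001],
    [0,0,0.001],
    [0,0,0.001],
    [0,0,0],
    [0,0,0.001],
    [0,0,0],
    [0,0,0]
  ]
}}

```text
clock: 3.15
position: [0.5157, -0.3448, 0.22]
tool_rot: [-3.141, -0.001, 1.644]
force: [1.2, -0.2, -0.9]
grip_width: 0.0853
```

Run:
```python
from h import *
s=state(); w=calibration("wrist"); im=grab_frame("wrist"); cv2.imwrite("pics/w2.png",im)
hsv=cv2.cvtColor(im,cv2.COLOR_BGR2HSV); g=cv2.inRange(hsv,(45,80,60),(90,255,255))
n,_,st,ce=cv2.connectedComponentsWithStats(g); k=st[1:,4]>150
print(np.c_[ce[1:],st[1:,4]][k].round(1).tolist()); P=onz(w,ce[1:][k],.018,rayw); print(P.round(4).tolist(),P.mean(0))
```

```text
t 3.15 p [ 0.5157 -0.3448  0.22  ] rpy [-3.1413e+00 -1.0000e-03  1.6439e+00] F [ 1.2 -0.2 -0.9] w 0.0853
[[360.0, 150.2, 1255.0], [282.2, 150.4, 1237.0], [283.1, 196.3, 1182.0], [359.2, 196.7, 1209.0]]
[[0.5508, -0.2845, 0.018], [0.4793, -0.2901, 0.018], [0.4827, -0.3329, 0.018], [0.554, -0.3281, 0.018]] [ 0.5167223  -0.30888155  0.018     ]
```

View pics/w2.png

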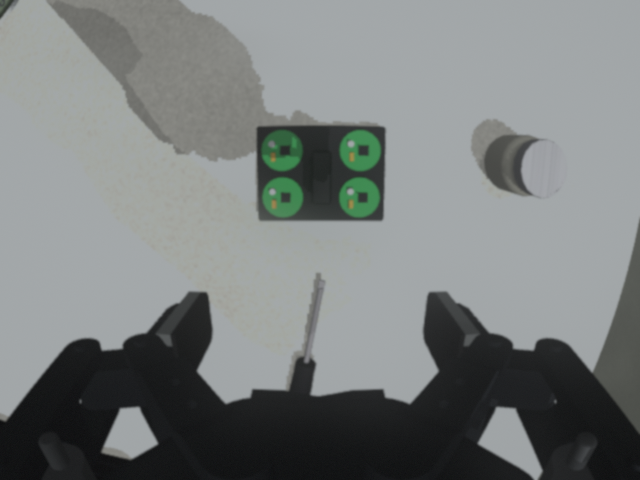

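The carrier's four green boards are centred at (321,173) and the jar is well to the right. Next: go over the block and down.

Run:
```python
from h import *
plan([(.5167,-.309,.12,94.1,4),(.5167,-.309,.027,94.1,4),(.5167,-.309,.027,94.1,1)])
```

```text
dp [[0.011, 0.0011, 0.0313], [0.011, 0.0011, 0.0313], [0.0111, 0.001, 0.0313], [0.011, 0.0011, 0.0313], [0.0, -0.0, 0.0291], [0.0, -0.0, 0.0291], [0.0, -0.0, 0.029], [0.0, -0.0, 0.0291], [0.0, -0.0, -0.0]] 
rot [[0.0, -0.0001, 0.0002], [0.0, -0.0001, 0.0002], [0.0, -0.0, 0.0002], [0.0, -0.0001, 0.0001], [0.0, 0.0, 0.0], [0.0, 0.0, 0.0], [0.0, 0.0, 0.0], [0.0, 0.0, 0.0], [0.0, 0.0, 0.0]]
```

>>> {"fn": "move_arm", "kwargs": {
  "jaw": [0,0,0,0,0,0,0,0,0,0],
  "dp": [
    [0.011,0.0011,0.0313],
    [0.011,0.0011,0.0313],
    [0.011,0.001,0.0313],
    [0.011,0.0011,0.0313],
    [0,0,0.029],
    [0,0,0.029],
    [0,0,0.029],
    [0,0,0.029],
    [0,0,0],
    [0,0,0]
  ],
  "rotation": [
    [0,0,0.0002],
    [0,0,0.0002],
    [0,0,0.0002],
    [0,0,0.0001],
    [0,0,0],
    [0,0,0],
    [0,0,0],
    [0,0,0],
    [0,0,0],
    [0,0,0]
  ]
}}

```text
clock: 4.45
position: [0.5168, -0.3103, 0.0284]
tool_rot: [3.141, 0.0, 1.641]
force: [0.0, -1.1, 0.9]
grip_width: 0.0856
```

>>> {"fn": "move_arm", "kwargs": {
  "jaw": [120,255,255,255,255,255,255,255],
  "dp": [
    [0,0,0],
    [0,0,0],
    [0,0,0],
    [0,0,0],
    [0,0,0],
    [0,0,0],
    [0,0,0],
    [0,0,0]
  ],
  "rotation": [
    [0,0,0],
    [0,0,0],
    [0,0,0],
    [0,0,0],
    [0,0,0],
    [0,0,0],
    [0,0,0],
    [0,0,0]
  ],
  "squeeze": 40
}}

```text
clock: 5.45
position: [0.5163, -0.3109, 0.0276]
tool_rot: [3.141, 0.0, 1.64]
force: [-0.3, 0.7, 6.4]
grip_width: 0.0156
```

Run:
```python
from h import *
s=state(); x,y,z=s["position"]
ey=np.array([-np.sin(.109),np.cos(.109)])
plan([(x,y,.13,94.1,3),(.549,-.0139,.13,96.25,7)])
```

```text
t 5.45 p [ 0.5163 -0.3109  0.0276] rpy [3.1413e+00 1.0000e-04 1.6401e+00] F [-0.3  0.7  6.4] w 0.0156
dp [[-0.0, 0.0, -0.0427], [-0.0, 0.0, -0.0426], [-0.0, 0.0, -0.0427], [0.0525, 0.0096, -0.0], [0.0524, 0.0099, -0.0], [0.0524, 0.0102, -0.0], [0.0523, 0.0105, -0.0], [0.0522, 0.0107, -0.0], [0.0522, 0.011, -0.0], [0.0522, 0.0113, -0.0]] 
rot [[0.0, 0.0, -0.0002], [0.0, 0.0, -0.0003], [0.0001, 0.0, -0.0002], [-0.0, 0.0, -0.0017], [-0.0, 0.0, -0.0017], [-0.0, 0.0, -0.0017], [-0.0, 0.0, -0.0017], [-0.0, 0.0, -0.0017], [-0.0, 0.0, -0.0017], [-0.0, 0.0, -0.0018]]
```

>>> {"fn": "move_arm", "kwargs": {
  "jaw": [255,255,255,255,255,255,255,255,255,255],
  "dp": [
    [0,0,-0.0427],
    [0,0,-0.0427],
    [0,0,-0.0427],
    [0.052,0.0096,0],
    [0.052,0.0099,0],
    [0.052,0.0102,0],
    [0.052,0.0105,0],
    [0.052,0.0107,0],
    [0.052,0.011,0],
    [0.052,0.0113,0]
  ],
  "rotation": [
    [0,0,-0.0002],
    [0,0,-0.0003],
    [0,0,-0.0002],
    [0,0,-0.0017],
    [0,0,-0.0017],
    [0,0,-0.0017],
    [0,0,-0.0017],
    [0,0,-0.0017],
    [0,0,-0.0017],
    [0,0,-0.0018]
  ]
}}

```text
clock: 6.7
position: [0.5487, -0.0142, 0.1296]
tool_rot: [-3.141, 0.0, 1.68]
force: [0.6, -1.3, -3.5]
grip_width: 0.0152
```

Run:
```python
from h import *
s=state(); w=calibration("wrist"); im=grab_frame("wrist"); cv2.imwrite("pics/w3.png",im)
s=state()
hsv=cv2.cvtColor(im,cv2.COLOR_BGR2HSV); g=cv2.inRange(hsv,(45,80,60),(90,255,255))
n,_,st,ce=cv2.connectedComponentsWithStats(g); k=st[1:,4]>150
print(np.c_[ce[1:],st[1:,4]][k].round(1).tolist())
for dz in (.0096,0.0,-.004): P=onz(w,ce[1:][k],s["position"][2]-dz,rayw); print(P.round(4).tolist(),P.mean(0))
```

```text
t 6.70 p [ 0.5487 -0.0142  0.1296] rpy [-3.141   0.      1.6802] F [ 0.6 -1.3 -3.5] w 0.0152
t 6.75 p [ 0.5494 -0.0077  0.1292] rpy [-3.1410e+00 -3.0000e-03  1.6861e+00] F [ 1.8 11.4 -4.1] w 0.0152
[[236.3, 240.2, 5218.0], [400.8, 240.0, 5345.0], [232.4, 312.1, 1572.0], [403.2, 311.6, 1610.0]]
[[0.5114, 0.006, 0.1196], [0.5819, 0.0138, 0.1196], [0.5108, -0.0287, 0.1196], [0.5893, -0.0199, 0.1196]] [ 0.54835565 -0.00720897  0.11961013]
[[0.5133, 0.0089, 0.1292], [0.5793, 0.0162, 0.1292], [0.5128, -0.0237, 0.1292], [0.5863, -0.0154, 0.1292]] [ 0.5479203  -0.00351368  0.12921013]
[[0.5141, 0.0101, 0.1332], [0.5783, 0.0172, 0.1332], [0.5136, -0.0216, 0.1332], [0.5851, -0.0135, 0.1332]] [ 0.5477389  -0.00197397  0.13321013]
```

View pics/w3.png

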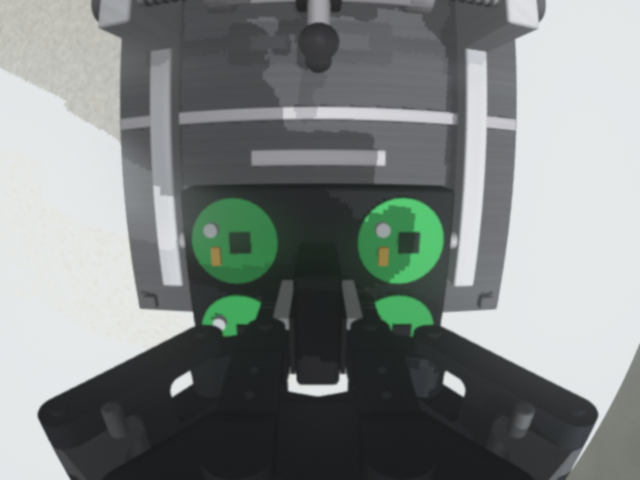

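The carrier hangs level in the grip, in line with the rails. Its upper boards are at (236,240) and (401,240), and the +y rail is ahead at (318,157). Settle the arm, then descend.

Run:
```python
from h import *
s=state()
plan([(.549,-.016,.129,96.25,2)])
```

```text
t 6.75 p [ 0.5494 -0.0077  0.1292] rpy [-3.1410e+00 -3.0000e-03  1.6861e+00] F [ 1.8 11.4 -4.1] w 0.0152
dp [[-0.0051, -0.0008, 0.0001], [-0.0052, -0.0008, 0.0001]] 
rot [[-0.0001, -0.0005, 0.001], [-0.0001, -0.0005, 0.001]]
```

>>> {"fn": "move_arm", "kwargs": {
  "jaw": [255,255,255],
  "dp": [
    [0,0,0],
    [0,0,0],
    [0,0,0]
  ],
  "rotation": [
    [0,0,0],
    [0,0,0],
    [0,0,0]
  ]
}}

```text
clock: 7.12
position: [0.5488, -0.0167, 0.1298]
tool_rot: [-3.141, 0.0, 1.678]
force: [0.2, -0.6, -3.8]
grip_width: 0.0155
```

Run:
```python
from h import *
s=state()
plan([(.549,-.016,.052,96.25,5),(.549,-.016,.052,96.25,3)])
```

```text
t 7.12 p [ 0.5488 -0.0167  0.1298] rpy [-3.1414e+00  3.0000e-04  1.6784e+00] F [ 0.2 -0.6 -3.8] w 0.0155
dp [[0.0002, 0.0001, 0.0195], [0.0002, 0.0001, 0.0195], [0.0002, 0.0, 0.0194], [0.0001, 0.0001, 0.0195], [0.0002, 0.0, 0.0194], [-0.0, 0.0, 0.0], [-0.0, 0.0, 0.0], [-0.0, 0.0, 0.0]] 
rot [[-0.0, 0.0, -0.0001], [-0.0, 0.0, -0.0001], [-0.0, 0.0, -0.0001], [-0.0, 0.0, -0.0001], [-0.0001, 0.0001, -0.0001], [0.0, -0.0, 0.0], [0.0, -0.0, 0.0], [0.0, -0.0, 0.0]]
```

>>> {"fn": "move_arm", "kwargs": {
  "jaw": [255,255,255,255,255,255,255,255],
  "dp": [
    [0.0002,0.0001,0.0195],
    [0.0002,0.0001,0.0195],
    [0.0002,0,0.0195],
    [0.0001,0.0001,0.0195],
    [0.0002,0,0.0195],
    [0,0,0],
    [0,0,0],
    [0,0,0]
  ],
  "rotation": [
    [0,0,0],
    [0,0,0],
    [0,0,0],
    [0,0,0],
    [0,0,0],
    [0,0,0],
    [0,0,0],
    [0,0,0]
  ]
}}

```text
clock: 8.12
position: [0.5495, -0.0148, 0.0524]
tool_rot: [3.141, 0.0, 1.68]
force: [0.0, 0.0, -4.8]
grip_width: 0.0156
```

>>> {"fn": "move_arm", "kwargs": {
  "jaw": [255,255,255,255,255,255],
  "dp": [
    [0,0,0.003],
    [0,0,0.003],
    [0,0,0.003],
    [0,0,0.002],
    [0,0,0],
    [0,0,0]
  ],
  "rotation": [
    [0,0,0],
    [0,0,0],
    [0,0,0],
    [0,0,0],
    [0,0,0],
    [0,0,0]
  ]
}}

```text
clock: 8.88
position: [0.5492, -0.0148, 0.0431]
tool_rot: [3.142, 0.0, 1.68]
force: [-0.6, 0.2, -4.9]
grip_width: 0.0155
```

>>> {"fn": "move_arm", "kwargs": {
  "jaw": [255,255,255,255],
  "dp": [
    [0,0,0.0008],
    [0,0,0.0008],
    [0,0,0],
    [0,0,0]
  ],
  "rotation": [
    [0,0,0],
    [0,0,0],
    [0,0,0],
    [0,0,0]
  ]
}}

```text
clock: 9.38
position: [0.5493, -0.0148, 0.0426]
tool_rot: [3.141, -0.0, 1.68]
force: [-4.7, 0.3, 14.8]
grip_width: 0.0152
```

Touched down at the expected height. Release and rise.

>>> {"fn": "move_arm", "kwargs": {
  "jaw": [255,130,130,130,130,130,130,130,130,130],
  "dp": [
    [0,0,-0.0006],
    [0,0,0],
    [0,0,0],
    [0,0,0],
    [0,0,0],
    [0,0,-0.02],
    [0,0,-0.04],
    [0,0,-0.05],
    [0,0,-0.05],
    [0,0,-0.05]
  ],
  "rotation": [
    [0,0,0],
    [0,0,0],
    [0,0,0],
    [0,0,0],
    [0,0,0],
    [0,0,0],
    [0,0,0],
    [0,0,0],
    [0,0,0],
    [0,0,0]
  ]
}}

```text
clock: 10.62
position: [0.549, -0.015, 0.2127]
tool_rot: [3.141, -0.0, 1.68]
force: [1.0, 0.4, 0.6]
grip_width: 0.0418
```

Run:
```python
from h import *
s=state()
plan([(.556,-.08,.24,96.25,3),(.556,-.08,.24,96.25,2)])
```

```text
t 10.62 p [ 0.549  -0.015   0.2127] rpy [ 3.1408 -0.      1.6797] F [1.  0.4 0.6] w 0.0418
dp [[-0.0272, -0.0, -0.0114], [-0.0273, -0.0, -0.0114], [-0.0272, -0.0001, -0.0113], [-0.0, 0.0, -0.0], [-0.0, 0.0, -0.0]] 
rot [[0.0001, -0.0, -0.0], [0.0001, -0.0, -0.0], [0.0, -0.0, -0.0], [0.0, -0.0, -0.0], [0.0, -0.0, -0.0]]
```

>>> {"fn": "move_arm", "kwargs": {
  "jaw": [255,255,255,255,255,255],
  "dp": [
    [-0.027,0,-0.011],
    [-0.027,0,-0.011],
    [-0.027,0,-0.011],
    [0,0,0],
    [0,0,0],
    [0,0,0]
  ],
  "rotation": [
    [0,0,0],
    [0,0,0],
    [0,0,0],
    [0,0,0],
    [0,0,0],
    [0,0,0]
  ]
}}

```text
clock: 11.38
position: [0.5561, -0.0787, 0.2362]
tool_rot: [-3.141, -0.0, 1.681]
force: [0.3, -0.2, -0.3]
grip_width: 0.0001
```

Run:
```python
from h import *
s=state(); w=calibration("wrist"); im=grab_frame("wrist"); cv2.imwrite("pics/w4.png",im)
hsv=cv2.cvtColor(im,cv2.COLOR_BGR2HSV); g=cv2.inRange(hsv,(45,80,60),(90,255,255))
n,_,st,ce=cv2.connectedComponentsWithStats(g); k=st[1:,4]>150
P=onz(w,ce[1:][k],.033,rayw)-[.549,-.0139,0]; ex=np.array([np.cos(.109),np.sin(.109),0]); ey=np.array([-ex[1],ex[0],0])
print(np.c_[P@ex,P@ey].round(4).tolist(),(P@ex).mean(),(P@ey).mean(),st[1:,4][k])
np.set_printoptions(precision=4); print(w["T"])
```

```text
t 11.38 p [ 0.5561 -0.0787  0.2362] rpy [-3.1407e+00 -3.0000e-04  1.6808e+00] F [ 0.3 -0.2 -0.3] w 0.0001
[[-0.035, 0.0228], [0.0367, 0.0228], [-0.0349, -0.0212], [0.0367, -0.0209]] 0.0008402100456697415 0.0008577115110032117 [1287 1304 1278 1285]
[[ 9.9396e-01  1.0590e-01  2.8876e-02  5.4880e-01]
 [ 1.0977e-01 -9.5990e-01 -2.5798e-01 -1.3302e-02]
 [ 3.9811e-04  2.5959e-01 -9.6572e-01  3.7822e-01]
 [ 0.0000e+00  0.0000e+00  0.0000e+00  1.0000e+00]]
```

View pics/w4.png

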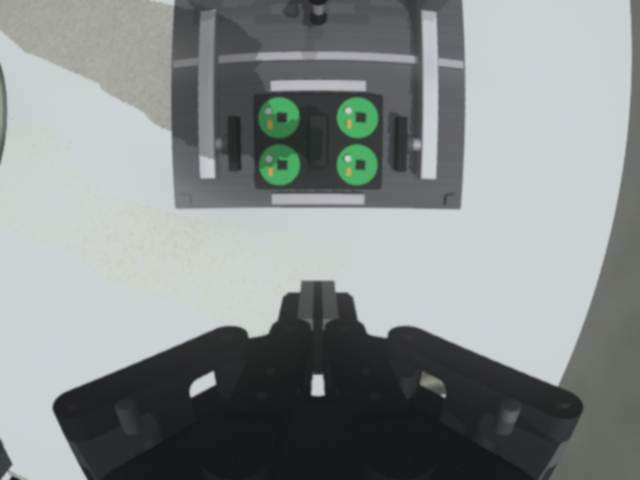

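The carrier is seated, within 1 mm of the nest centre and 1 mm from level alignment, with rails both sides and the pads clear by about 12 mm each. Next the spokes: approach point first.

```bash
cat >> h.py <<'E'
YAW=.109; EX=np.array([np.cos(YAW),np.sin(YAW),0]); EY=np.array([-EX[1],EX[0],0]); O=np.array([.549,-.0139,0]); H=O+.15*EY+[0,0,.092]
def fin(phi,back=0,up=0):  # TCP for ball at phi deg, contact 6 mm above tip
    a=np.radians(phi); return H+EY*(.056*np.sin(a)-.019-back)+np.array([0,0,.056*np.cos(a)-.006+up])
def yz(s): d=np.array(s["position"])-H; return d@EY,d[2],d@EX
E
python3 - <<'E'
from h import *
a=fin(-52,.012,.075); b=fin(-52,.012)
plan([(*a,96.25,4),(*b,96.25,3),(*b,96.25,2)],3)
E
```

```text
dp [[0.044, 0.0, 0.013], [0.044, 0.0, 0.013], [0.044, 0.0, 0.013], [0.043, 0.0, 0.012], [0.0, 0.0, 0.031], [0.0, 0.0, 0.031], [0.0, 0.0, 0.032], [0.0, 0.0, -0.0], [0.0, 0.0, -0.0]] 
rot [[-0.0, -0.0, 0.0], [-0.0, -0.0, 0.0], [-0.0, -0.0, 0.0], [-0.0, -0.0, 0.0], [-0.0, -0.0, 0.0], [-0.0, -0.0, 0.0], [-0.0, -0.0, 0.0], [-0.0, -0.0, 0.0], [-0.0, -0.0, 0.0]]
```

>>> {"fn": "move_arm", "kwargs": {
  "jaw": [255,255,255,255,255,255,255,255,255],
  "dp": [
    [0.044,0,0.013],
    [0.044,0,0.013],
    [0.044,0,0.013],
    [0.043,0,0.012],
    [0,0,0.031],
    [0,0,0.031],
    [0,0,0.032],
    [0,0,0],
    [0,0,0]
  ],
  "rotation": [
    [0,0,0],
    [0,0,0],
    [0,0,0],
    [0,0,0],
    [0,0,0],
    [0,0,0],
    [0,0,0],
    [0,0,0],
    [0,0,0]
  ]
}}

```text
clock: 12.55
position: [0.5413, 0.06, 0.1214]
tool_rot: [3.141, 0.0, 1.68]
force: [0.3, -0.1, 0.6]
grip_width: 0.0003
```

Run:
```python
from h import *
s=state(); print(np.round(yz(s),4),fin(-52,.012)-H)
im=grab_frame("scene"); cv2.imwrite("pics/s2.png",cv2.resize(im[150:310,290:450],None,fx=3.6,fy=3.6,interpolation=cv2.INTER_CUBIC))
plan([(*fin(p),96.25,n) for p,n in ((-50,2),(-41,1),(-32,1),(-23,1),(-14,1),(-5,1),(4,1),(13,1),(22,1))],3)
```

```text
t 12.55 p [0.5413 0.06   0.1214] rpy [3.1409 0.     1.6802] F [ 0.3 -0.1  0.6] w 0.0003
[-0.0757  0.0294  0.0004] [ 0.00817281 -0.07468274  0.02847704]
dp [[0.009, -0.0, -0.0], [0.008, -0.001, -0.0], [0.008, 0.0, -0.008], [0.009, 0.0, -0.007], [0.009, 0.0, -0.005], [0.011, 0.0, -0.003], [0.011, 0.0, -0.002], [0.011, 0.0, -0.0], [0.011, 0.0, 0.001], [0.01, 0.0, 0.004]] 
rot [[0.0, -0.0, 0.0], [0.0, -0.0, 0.0], [0.0, -0.0, 0.0], [0.0, -0.0, 0.0], [0.0, -0.0, 0.0], [0.0, -0.0, 0.0], [0.0, -0.0, 0.0], [0.0, -0.0, 0.0], [0.0, -0.0, 0.0], [0.0, -0.0, 0.0]]
```

View pics/s2.png

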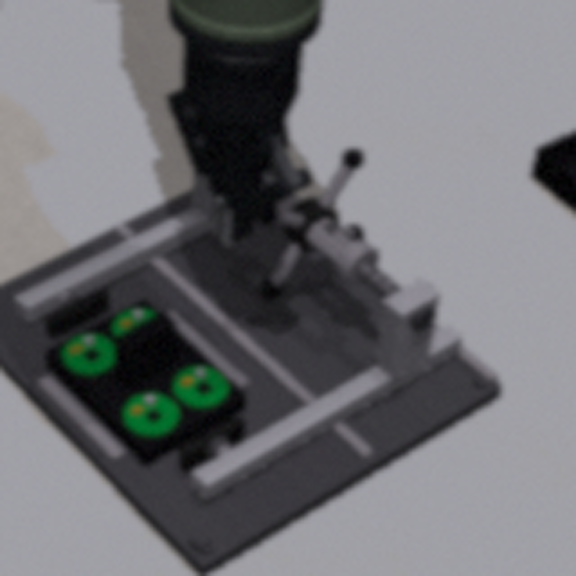

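The finger stands on the nest side of the near upper ball, and the other ball is at crop (352,158). Starting the first stroke.

>>> {"fn": "move_arm", "kwargs": {
  "jaw": [255,255,255,255,255],
  "dp": [
    [0.009,0,0],
    [0.008,-0.001,0],
    [0.008,0,-0.008],
    [0.009,0,-0.007],
    [0.009,0,-0.005]
  ],
  "rotation": [
    [0,0,0],
    [0,0,0],
    [0,0,0],
    [0,0,0],
    [0,0,0]
  ]
}}

```text
clock: 13.22
position: [0.5376, 0.0912, 0.1382]
tool_rot: [3.139, 0.003, 1.677]
force: [3.1, -14.9, 10.7]
grip_width: -0.0003
```

Run:
```python
from h import *
s=state(); print(np.round(yz(s),4),(fin(-23)-H)@EY, s["force"]@EY, s["moment"])
```

```text
t 13.22 p [0.5376 0.0912 0.1382] rpy [3.1388 0.0032 1.6774] F [  3.1 -14.9  10.7] w -0.0003
[-0.0442  0.0462  0.0001] -0.04088094319539933 -15.178542008377182 [-3.05271526 -0.74377673 -0.02716345]
```

>>> {"fn": "move_arm", "kwargs": {
  "jaw": [255,255,255,255,255,255],
  "dp": [
    [0.011,0,-0.004],
    [0.011,0,-0.002],
    [0.011,0,0],
    [0.011,0,0.001],
    [0.01,0,0.004],
    [0,0,0]
  ],
  "rotation": [
    [0,0,0],
    [0,0,0],
    [0,0,0],
    [0,0,0],
    [0,0,0],
    [0,0,0]
  ]
}}

```text
clock: 13.98
position: [0.5319, 0.1373, 0.1378]
tool_rot: [3.141, 0.0, 1.681]
force: [0.8, -4.0, 2.3]
grip_width: -0.0
```

```bash
cat >> h.py <<'E'
def feel(n=4,wait=True,bias=(0,0)):
    T=[];A=[]
    for i in range(n):
        if wait and i: grab_frame("top")
        s=bot.observe(); y,z,_=yz(s); F=-np.array(s["force"]); fy,fz=F@EY-bias[0],F[2]-bias[1]
        a=np.arcsin(np.clip((y+.019)/.056,-1,1)); py,pz=.056*np.sin(a)-.008,.056*np.cos(a)
        T.append(fy*pz-fz*py); A.append(a); last=(y,z,fy,fz)
    print("t %.2f phi %.1f deg  tau %.3f +- %.3f  y %.4f z %.4f (ball z %.4f) fy %.1f fz %.1f"%(s["clock"],np.degrees(np.mean(A)),np.mean(T),np.std(T),last[0],last[1],pz,last[2],last[3]))
E
python3 - <<'E'
from h import *
feel(3)
plan([(*fin(p),96.25,n) for p,n in ((30,1),)],3)
E
```

```text
t 14.07 phi 21.9 deg  tau 0.218 +- 0.017  y 0.0017 z 0.0458 (ball z 0.0520) fy 3.6 fz -2.1
dp [[0.009, 0.001, 0.004]] 
rot [[0.0, 0.0, 0.0]]
```

>>> {"fn": "move_arm", "kwargs": {
  "jaw": [255,255,255],
  "dp": [
    [0.008,0,0.003],
    [0.006,0,0.002],
    [0,0,0]
  ],
  "rotation": [
    [0,0,0],
    [0,0,0],
    [0,0,0]
  ]
}}

```text
clock: 14.45
position: [0.5306, 0.1476, 0.1334]
tool_rot: [3.141, 0.001, 1.68]
force: [2.2, -5.3, -0.8]
grip_width: -0.0
```

Run:
```python
from h import *
feel(3); s=bot.observe(); y,z,_=yz(s); p=np.array(s["position"])
a=p-EY*.012; 
b=fin(-62,.014)*1.; b[2]=.182
c=fin(-60,.014)
plan([(*a,96.25,1),(a[0],a[1],.182,96.25,2),(*b,96.25,2),(*c,96.25,2),(*c,96.25,2)],3)
```

```text
t 14.55 phi 34.2 deg  tau 0.264 +- 0.021  y 0.0124 z 0.0415 (ball z 0.0464) fy 6.3 fz 0.1
dp [[-0.015, 0.0, 0.0], [-0.0, 0.0, -0.03], [-0.0, 0.0, -0.031], [-0.052, 0.0, 0.0], [-0.052, 0.001, 0.0], [0.001, -0.0, 0.043], [0.001, -0.0, 0.042], [-0.0, -0.0, 0.0], [-0.0, -0.0, 0.0]] 
rot [[0.0, 0.0, -0.0], [0.0, 0.0, -0.0], [0.0, 0.0, -0.0], [0.0, 0.0, -0.0], [0.0, 0.0, -0.0], [0.0, 0.0, -0.0], [0.0, 0.0, -0.0], [0.0, 0.0, -0.0], [0.0, 0.0, -0.0]]
```

>>> {"fn": "move_arm", "kwargs": {
  "jaw": [255,255,255,255,255,255,255,255,255],
  "dp": [
    [-0.015,0,0],
    [0,0,-0.03],
    [0,0,-0.031],
    [-0.052,0,0],
    [-0.052,0,0],
    [0,0,0.043],
    [0,0,0.042],
    [0,0,0],
    [0,0,0]
  ],
  "rotation": [
    [0,0,0],
    [0,0,0],
    [0,0,0],
    [0,0,0],
    [0,0,0],
    [0,0,0],
    [0,0,0],
    [0,0,0],
    [0,0,0]
  ]
}}

```text
clock: 15.68
position: [0.5413, 0.0532, 0.1154]
tool_rot: [3.141, -0.0, 1.68]
force: [0.9, 0.2, 0.6]
grip_width: 0.0001
```

Run:
```python
from h import *
im=grab_frame("scene"); s=state(); print(np.round(yz(s),4))
# spoke balls: dark blobs near expected places, ray onto plane x=0
c=calibration("scene")
for th in range(0,1): pass
cv2.imwrite("pics/s3.png",cv2.resize(im[180:260,340:420],None,fx=7,fy=7,interpolation=cv2.INTER_CUBIC))
plan([(*fin(p),96.25,n) for p,n in ((-58,2),(-49,1),(-40,1),(-31,1),(-22,1),(-13,1),(-4,1),(5,1))],3)
```

```text
t 15.72 p [0.5415 0.0534 0.1156] rpy [ 3.1401e+00 -2.0000e-04  1.6799e+00] F [-0.4  1.   0.3] w 0.0005
[-0.0823  0.0236 -0.0002]
dp [[0.01, 0.0, -0.0], [0.01, 0.0, -0.0], [0.006, 0.0, -0.009], [0.008, 0.0, -0.008], [0.009, 0.0, -0.006], [0.01, 0.0, -0.005], [0.01, 0.0, -0.003], [0.011, 0.0, -0.002], [0.011, 0.0, 0.0]] 
rot [[0.0, -0.0, 0.0], [0.0, -0.0, 0.0], [0.0, -0.0, 0.0], [0.0, -0.0, 0.0], [0.0, -0.0, 0.0], [0.0, -0.0, 0.0], [0.0, -0.0, 0.0], [0.0, -0.0, 0.0], [0.0, -0.0, 0.0]]
```

View pics/s3.png

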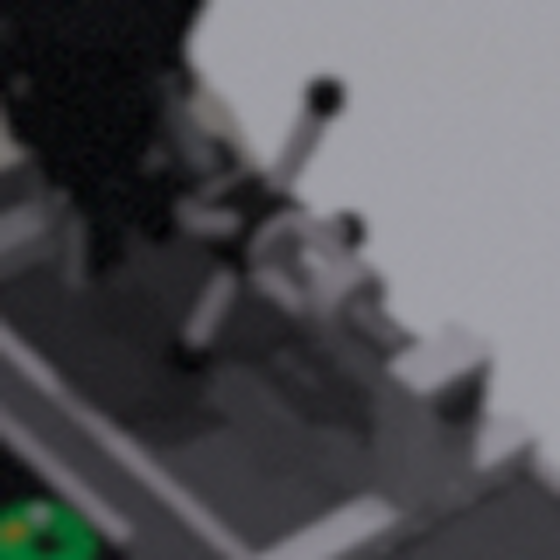

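The upper ball is at crop (324,97), so stroke 1 advanced the body to about 120°. The finger is clear, on the nest side of the next spoke. Stroke 2.

>>> {"fn": "move_arm", "kwargs": {
  "jaw": [255,255,255,255,255,255,255,255,255],
  "dp": [
    [0.01,0,0],
    [0.01,0,0],
    [0.006,0,-0.009],
    [0.008,0,-0.008],
    [0.009,0,-0.006],
    [0.01,0,-0.005],
    [0.01,0,-0.003],
    [0.011,0,-0.002],
    [0,0,0]
  ],
  "rotation": [
    [0,0,0],
    [0,0,0],
    [0,0,0],
    [0,0,0],
    [0,0,0],
    [0,0,0],
    [0,0,0],
    [0,0,0],
    [0,0,0]
  ]
}}

```text
clock: 16.85
position: [0.5349, 0.1128, 0.1414]
tool_rot: [3.14, 0.0, 1.681]
force: [1.9, -5.1, 3.6]
grip_width: 0.0005
```

Run:
```python
from h import *
feel(3)
c=calibration("scene"); o,d=ray(c,[[386.3,193.9]]); t=((H-o)@EX)/(d@EX); P=o+d*t[:,None]-H; print("earlier ball phi",np.degrees(np.arctan2(P@EY,P[:,2])),np.hypot(P@EY,P[:,2]))
plan([(*fin(p),96.25,1) for p in (5,14,22)],3)
```

```text
t 16.95 phi -3.8 deg  tau 0.236 +- 0.027  y -0.0229 z 0.0494 (ball z 0.0559) fy 4.3 fz -3.6
earlier ball phi [35.44801027] [0.05432521]
dp [[0.011, 0.0, -0.001], [0.011, 0.0, 0.002], [0.009, 0.0, 0.003]] 
rot [[0.0, 0.0, 0.0], [0.0, 0.0, 0.0], [0.0, 0.0, 0.0]]
```

>>> {"fn": "move_arm", "kwargs": {
  "jaw": [255,255,255,255,255],
  "dp": [
    [0.011,0,-0.001],
    [0.011,0,0.002],
    [0.009,0,0.003],
    [0,0,0],
    [0,0,0]
  ],
  "rotation": [
    [0,0,0],
    [0,0,0],
    [0,0,0],
    [0,0,0],
    [0,0,0]
  ]
}}

```text
clock: 17.58
position: [0.5318, 0.1369, 0.1378]
tool_rot: [3.141, 0.0, 1.68]
force: [1.1, -3.9, 1.7]
grip_width: -0.0002
```

Run:
```python
from h import *
feel(5)
```

```text
t 17.77 phi 21.7 deg  tau 0.217 +- 0.023  y 0.0017 z 0.0456 (ball z 0.0520) fy 2.9 fz -2.7
```

>>> {"fn": "move_arm", "kwargs": {
  "jaw": [255,255,255,255],
  "dp": [
    [0.007,0,0.003],
    [0.005,0,0.002],
    [0,0,0],
    [0,0,0]
  ],
  "rotation": [
    [0,0,0],
    [0,0,0],
    [0,0,0],
    [0,0,0]
  ]
}}

```text
clock: 18.27
position: [0.5307, 0.1462, 0.1334]
tool_rot: [3.142, 0.0, 1.68]
force: [1.4, -4.5, 1.4]
grip_width: 0.0002
```

Run:
```python
from h import *
feel(5); im=grab_frame("top"); c=calibration("top")
hsv=cv2.cvtColor(im,cv2.COLOR_BGR2HSV); g=cv2.inRange(hsv,(45,80,60),(90,255,255)); g[:,:250]=0;g[:,345:]=0
n,_,st,ce=cv2.connectedComponentsWithStats(g); k=st[1:,4]>15; P=onz(c,ce[1:][k],.033)-O; print(np.c_[P@EX,P@EY].round(4).tolist())
cv2.imwrite("pics/t2.png",cv2.resize(im[205:320,230:345],None,fx=5,fy=5,interpolation=cv2.INTER_CUBIC))
```

```text
t 18.48 phi 32.7 deg  tau 0.256 +- 0.010  y 0.0112 z 0.0414 (ball z 0.0471) fy 4.5 fz -1.5
[[0.0365, -0.0211], [0.0369, 0.0229], [-0.0348, -0.0214], [-0.0354, 0.0223]]
```

Run:
```python
from h import *
s=bot.observe(); p=np.array(s["position"]); a=p-EY*.012; b=fin(-62,.014); b[2]=.182; c=fin(-60,.014)
plan([(*a,96.25,1),(a[0],a[1],.182,96.25,2),(*b,96.25,2),(*c,96.25,2),(*c,96.25,2)],3)
```

```text
dp [[-0.015, -0.0, 0.0], [-0.0, 0.0, -0.03], [-0.0, 0.0, -0.031], [-0.051, 0.0, 0.0], [-0.051, 0.001, 0.0], [0.001, -0.0, 0.043], [0.0, -0.0, 0.042], [0.0, -0.0, 0.0], [0.0, -0.0, 0.0]] 
rot [[0.0, 0.0, -0.0], [0.0, 0.0, -0.0], [0.0, 0.0, -0.0], [0.0, 0.0, -0.0], [0.0, 0.0, -0.0], [0.0, 0.0, -0.0], [0.0, 0.0, -0.0], [0.0, 0.0, -0.0], [0.0, 0.0, -0.0]]
```

View pics/t2.png

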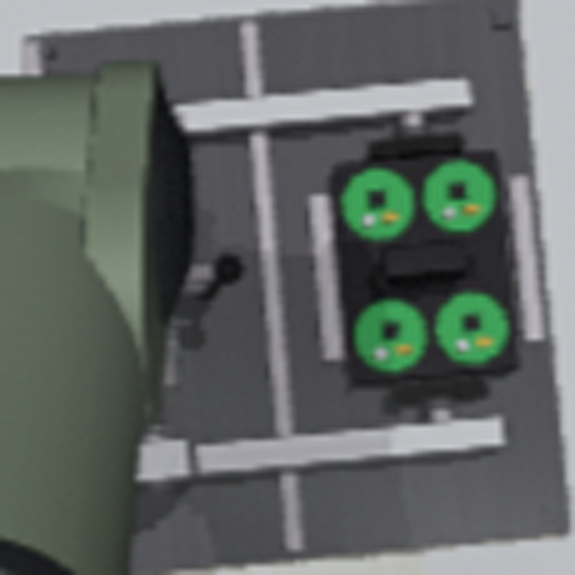

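The carrier is still centred in the nest. The pads are almost at its ends (crop rows ~150 and ~385), and the next spoke's ball is at crop (229,268). Go back for it.

>>> {"fn": "move_arm", "kwargs": {
  "jaw": [255,255,255,255,255,255,255,255,255],
  "dp": [
    [-0.015,0,0],
    [0,0,-0.03],
    [0,0,-0.031],
    [-0.051,0,0],
    [-0.051,0,0],
    [0,0,0.043],
    [0,0,0.042],
    [0,0,0],
    [0,0,0]
  ],
  "rotation": [
    [0,0,0],
    [0,0,0],
    [0,0,0],
    [0,0,0],
    [0,0,0],
    [0,0,0],
    [0,0,0],
    [0,0,0],
    [0,0,0]
  ]
}}

```text
clock: 19.65
position: [0.5412, 0.0533, 0.1153]
tool_rot: [3.141, -0.0, 1.68]
force: [-0.4, -0.1, 0.5]
grip_width: -0.0003
```

Run:
```python
from h import *
feel(6)   # free: gives force bias fy,fz
s=state(); F=[]
for i in range(6):
    grab_frame("top"); f=-np.array(bot.observe()["force"]); F.append([f@EY,f[2]])
print("bias",np.mean(F,0),np.std(F,0))
plan([(*fin(p),96.25,n) for p,n in ((-58,3),(-52,1),(-47,1),(-47,2))],4)
```

```text
t 19.90 phi -90.0 deg  tau -0.033 +- 0.031  y -0.0819 z 0.0231 (ball z 0.0000) fy 0.1 fz 0.1
t 19.90 p [0.5412 0.0537 0.1151] rpy [ 3.1404e+00 -3.0000e-04  1.6804e+00] F [ 0.5  0.  -0.1] w 0.0003
bias [0.28651555 0.34932012] [0.89536468 0.25210323]
dp [[0.0065, 0.0003, -0.0006], [0.0065, 0.0003, -0.0005], [0.0065, 0.0004, -0.0006], [0.0042, -0.0, -0.006], [0.004, -0.0, -0.0046], [-0.0, -0.0, -0.0], [-0.0, -0.0, -0.0]] 
rot [[0.0, -0.0, 0.0], [0.0, -0.0, 0.0], [0.0, -0.0, 0.0001], [0.0, -0.0, -0.0], [0.0, -0.0, -0.0], [0.0, -0.0, -0.0], [0.0, -0.0, -0.0]]
```

Bias is about zero. Stroke 3 in small steps, feeling after each.

>>> {"fn": "move_arm", "kwargs": {
  "jaw": [255,255,255,255,255,255,255],
  "dp": [
    [0.0065,0,0],
    [0.0065,0,0],
    [0.0065,0,-0.001],
    [0.004,0,-0.006],
    [0.004,0,-0.005],
    [0,0,0],
    [0,0,0]
  ],
  "rotation": [
    [0,0,0],
    [0,0,0],
    [0,0,0],
    [0,0,0],
    [0,0,0],
    [0,0,0],
    [0,0,0]
  ]
}}

```text
clock: 21.08
position: [0.5387, 0.0736, 0.1241]
tool_rot: [3.141, 0.002, 1.679]
force: [0.5, -12.7, 3.1]
grip_width: -0.0
```

```bash
cat >> h.py <<'E'
def where():
    im=grab_frame("top"); c=calibration("top")
    hsv=cv2.cvtColor(im,cv2.COLOR_BGR2HSV); g=cv2.inRange(hsv,(45,80,60),(90,255,255)); g[:,:250]=0;g[:,345:]=0
    n,_,st,ce=cv2.connectedComponentsWithStats(g); k=st[1:,4]>15; P=onz(c,ce[1:][k],.033)-O; print("carrier x,y mm",((P@EX).mean()*1e3).round(2),((P@EY).mean()*1e3).round(2),k.sum())
E
python3 - <<'E'
from h import *
feel(6); where()
for d in (4,3): plan([(*(np.array(bot.observe()["position"])+fin(-47+d)-fin(-47)),96.25,1)],4)
E
```

```text
t 21.32 phi -50.1 deg  tau 0.249 +- 0.042  y -0.0620 z 0.0321 (ball z 0.0359) fy 11.5 fz -4.6
carrier x,y mm 0.24 -1.48 4
dp [[0.0034, -0.0, -0.0035]] 
rot [[0.0001, 0.0007, -0.0004]]
dp [[0.0026, -0.0, -0.0026]] 
rot [[0.0001, 0.0007, -0.0004]]
```

>>> {"fn": "move_arm", "kwargs": {
  "jaw": [255,255,255],
  "dp": [
    [0.0034,0,-0.0035],
    [0,0,0],
    [0,0,0]
  ],
  "rotation": [
    [0,0,0],
    [0,0,0],
    [0,0,0]
  ]
}}

```text
clock: 21.75
position: [0.5385, 0.0759, 0.1271]
tool_rot: [3.141, 0.003, 1.678]
force: [0.6, -14.8, 5.8]
grip_width: 0.0001
```

Run:
```python
from h import *
feel(6); where()
plan([(*(np.array(bot.observe()["position"])+fin(-42)-fin(-46)),96.25,1)],4)
```

```text
t 22.00 phi -46.5 deg  tau 0.260 +- 0.032  y -0.0596 z 0.0350 (ball z 0.0385) fy 13.2 fz -5.6
carrier x,y mm 0.29 -1.13 4
dp [[0.0035, -0.0, -0.0034]] 
rot [[0.0002, 0.0008, -0.0005]]
```

>>> {"fn": "move_arm", "kwargs": {
  "jaw": [255,255,255],
  "dp": [
    [0.0035,0,-0.0034],
    [0,0,0],
    [0,0,0]
  ],
  "rotation": [
    [0,0,0],
    [0,0,0],
    [0,0,0]
  ]
}}

```text
clock: 22.42
position: [0.5382, 0.0785, 0.1299]
tool_rot: [3.141, 0.003, 1.678]
force: [-0.7, -15.8, 8.9]
grip_width: 0.0001
```

Run:
```python
from h import *
feel(6); where()
```

```text
t 22.68 phi -42.8 deg  tau 0.255 +- 0.039  y -0.0570 z 0.0379 (ball z 0.0411) fy 15.9 fz -8.7
carrier x,y mm 0.58 -0.73 4
```

>>> {"fn": "move_arm", "kwargs": {
  "jaw": [255,255,255],
  "dp": [
    [0.0036,0,-0.0031],
    [0,0,0],
    [0,0,0]
  ],
  "rotation": [
    [0,0,0],
    [0,0,0],
    [0,0,0]
  ]
}}

```text
clock: 23.1
position: [0.538, 0.0811, 0.1325]
tool_rot: [3.141, 0.003, 1.678]
force: [-1.6, -17.0, 11.3]
grip_width: 0.0003
```

Run:
```python
from h import *
feel(6); where()
im=grab_frame("top"); cv2.imwrite("pics/t3.png",cv2.resize(im[205:320,230:345],None,fx=5,fy=5,interpolation=cv2.INTER_CUBIC))
```

```text
t 23.35 phi -39.1 deg  tau 0.250 +- 0.018  y -0.0544 z 0.0405 (ball z 0.0434) fy 16.8 fz -10.3
carrier x,y mm 0.64 -0.19 4
```

>>> {"fn": "move_arm", "kwargs": {
  "jaw": [255,255,255],
  "dp": [
    [0,0,-0.0022],
    [0,0,0],
    [0,0,0]
  ],
  "rotation": [
    [0,0,0],
    [0,0,0],
    [0,0,0]
  ]
}}

```text
clock: 23.82
position: [0.5378, 0.0822, 0.1339]
tool_rot: [3.141, 0.002, 1.679]
force: [0.1, -10.5, 4.8]
grip_width: -0.0001
```

Run:
```python
from h import *
feel(6); where()
```

```text
t 24.07 phi -37.7 deg  tau 0.272 +- 0.026  y -0.0533 z 0.0419 (ball z 0.0443) fy 11.4 fz -5.1
carrier x,y mm 0.64 0.02 4
```

View pics/t3.png

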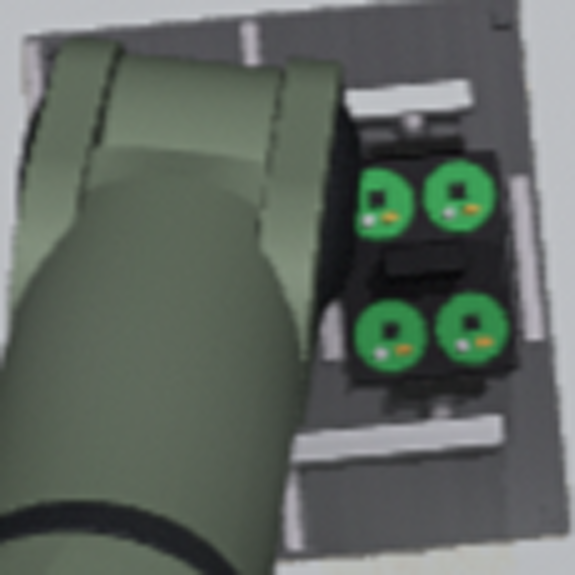

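The arm hides part of one board, which explains the apparent y shift. The carrier has not moved and resistance is still at the free level. Carry on, rising a little more per step.

>>> {"fn": "move_arm", "kwargs": {
  "jaw": [255,255,255],
  "dp": [
    [0.0037,0,-0.0038],
    [0,0,0],
    [0,0,0]
  ],
  "rotation": [
    [0,0,0],
    [0,0,0],
    [0,0,0]
  ]
}}

```text
clock: 24.5
position: [0.5374, 0.0855, 0.1369]
tool_rot: [3.141, 0.001, 1.679]
force: [-0.6, -8.6, 3.7]
grip_width: -0.0001
```

Run:
```python
from h import *
feel(6)
```

```text
t 24.75 phi -33.5 deg  tau 0.273 +- 0.036  y -0.0500 z 0.0449 (ball z 0.0467) fy 8.7 fz -3.4
```

>>> {"fn": "move_arm", "kwargs": {
  "jaw": [255,255,255],
  "dp": [
    [0.0038,0,-0.0032],
    [0,0,0],
    [0,0,0]
  ],
  "rotation": [
    [0,0,0],
    [0,0,0],
    [0,0,0]
  ]
}}

```text
clock: 25.12
position: [0.537, 0.0887, 0.1394]
tool_rot: [3.141, 0.001, 1.679]
force: [1.1, -6.6, 2.1]
grip_width: -0.0002
```

Run:
```python
from h import *
feel(6); where()
```

```text
t 25.38 phi -29.6 deg  tau 0.266 +- 0.014  y -0.0466 z 0.0474 (ball z 0.0487) fy 7.3 fz -1.8
carrier x,y mm 0.76 0.75 4
```

>>> {"fn": "move_arm", "kwargs": {
  "jaw": [255,255,255],
  "dp": [
    [0.0043,0,-0.0013],
    [0,0,0],
    [0,0,0]
  ],
  "rotation": [
    [0,0,0],
    [0,0,0],
    [0,0,0]
  ]
}}

```text
clock: 25.8
position: [0.5368, 0.0916, 0.1407]
tool_rot: [3.141, 0.002, 1.679]
force: [-0.1, -10.6, 9.1]
grip_width: -0.0002
```

Run:
```python
from h import *
feel(6); where()
```

```text
t 26.05 phi -26.4 deg  tau 0.247 +- 0.022  y -0.0439 z 0.0487 (ball z 0.0502) fy 10.4 fz -8.9
carrier x,y mm 0.53 0.77 4
```

>>> {"fn": "move_arm", "kwargs": {
  "jaw": [255,255,255],
  "dp": [
    [0.0044,0,-0.0013],
    [0,0,0],
    [0,0,0]
  ],
  "rotation": [
    [0,0,0],
    [0,0,0],
    [0,0,0]
  ]
}}

```text
clock: 26.48
position: [0.5366, 0.0945, 0.1421]
tool_rot: [3.141, 0.002, 1.678]
force: [-2.0, -14.6, 13.9]
grip_width: -0.0002
```

Run:
```python
from h import *
feel(6); where()
```

```text
t 26.73 phi -23.0 deg  tau 0.263 +- 0.050  y -0.0408 z 0.0501 (ball z 0.0516) fy 13.1 fz -14.8
carrier x,y mm 0.34 0.81 4
```

Friction is loading the fingertip vertically. The carrier has begun to slide toward -x, so the far pad has met it. Back off, lower the tip and re-engage for a cleaner reading.

>>> {"fn": "move_arm", "kwargs": {
  "jaw": [255,255,255,255,255,255,255,255],
  "dp": [
    [-0.012,0,-0.002],
    [0,0,0.009],
    [0,0,0],
    [0.005,0,0],
    [0.005,0,0],
    [0.003,0,-0.001],
    [0,0,0],
    [0,0,0]
  ],
  "rotation": [
    [0,0,0],
    [0,0,0],
    [0,0,0],
    [0,0,0],
    [0,0,0],
    [0,0,0],
    [0,0,0],
    [0,0,0]
  ]
}}

```text
clock: 27.78
position: [0.5366, 0.0966, 0.1369]
tool_rot: [3.14, 0.001, 1.679]
force: [0.5, -8.2, 6.1]
grip_width: -0.0003
```

Run:
```python
from h import *
feel(6); where()
```

```text
t 28.02 phi -20.8 deg  tau 0.281 +- 0.019  y -0.0389 z 0.0449 (ball z 0.0524) fy 8.3 fz -5.4
carrier x,y mm 0.18 0.87 4
```

>>> {"fn": "move_arm", "kwargs": {
  "jaw": [255,255,255],
  "dp": [
    [0.0046,0,-0.0032],
    [0,0,0],
    [0,0,0]
  ],
  "rotation": [
    [0,0,0],
    [0,0,0],
    [0,0,0]
  ]
}}

```text
clock: 28.45
position: [0.536, 0.1007, 0.1392]
tool_rot: [3.141, 0.001, 1.68]
force: [3.1, -5.5, 0.7]
grip_width: 0.0002
```

Run:
```python
from h import *
feel(6); where()
```

```text
t 28.70 phi -16.3 deg  tau 0.319 +- 0.027  y -0.0347 z 0.0472 (ball z 0.0537) fy 6.1 fz -0.6
carrier x,y mm 0.02 0.9 4
```

>>> {"fn": "move_arm", "kwargs": {
  "jaw": [255,255,255],
  "dp": [
    [0.0046,0,-0.0022],
    [0,0,0],
    [0,0,0]
  ],
  "rotation": [
    [0,0,0],
    [0,0,0],
    [0,0,0]
  ]
}}

```text
clock: 29.12
position: [0.5356, 0.1044, 0.1409]
tool_rot: [3.141, 0.001, 1.68]
force: [3.3, -5.5, -1.7]
grip_width: 0.0001
```

Run:
```python
from h import *
feel(6); where()
```

```text
t 29.38 phi -12.4 deg  tau 0.353 +- 0.026  y -0.0310 z 0.0489 (ball z 0.0547) fy 5.7 fz 2.0
carrier x,y mm 0.03 0.87 4
```

Resistance is rising at the expected rate and the carrier has stopped sliding, so both pads bear from φ ≈ -19.5°. About 22 N a jaw should come near φ ≈ -2°, at τ ≈ 0.44 to 0.45.

>>> {"fn": "move_arm", "kwargs": {
  "jaw": [255,255,255],
  "dp": [
    [0.0048,0,-0.0006],
    [0,0,0],
    [0,0,0]
  ],
  "rotation": [
    [0,0,0],
    [0,0,0],
    [0,0,0]
  ]
}}

```text
clock: 29.8
position: [0.5353, 0.1078, 0.1417]
tool_rot: [3.141, 0.001, 1.679]
force: [2.1, -7.7, 4.6]
grip_width: 0.0
```

Run:
```python
from h import *
feel(8); where()
```

```text
t 30.15 phi -8.8 deg  tau 0.364 +- 0.022  y -0.0275 z 0.0496 (ball z 0.0553) fy 8.3 fz -3.6
carrier x,y mm 0.07 0.85 4
```

>>> {"fn": "move_arm", "kwargs": {
  "jaw": [255,255,255],
  "dp": [
    [0.0048,0,-0.0003],
    [0,0,0],
    [0,0,0]
  ],
  "rotation": [
    [0,0,0],
    [0,0,0],
    [0,0,0]
  ]
}}

```text
clock: 30.58
position: [0.535, 0.1115, 0.142]
tool_rot: [3.14, 0.001, 1.679]
force: [1.0, -8.9, 6.3]
grip_width: 0.0002
```

Run:
```python
from h import *
feel(8); where()
```

```text
t 30.93 phi -4.9 deg  tau 0.413 +- 0.019  y -0.0238 z 0.0500 (ball z 0.0558) fy 9.1 fz -5.5
carrier x,y mm 0.03 0.94 4
```

>>> {"fn": "move_arm", "kwargs": {
  "jaw": [255,255,255],
  "dp": [
    [0.0038,0,-0.0008],
    [0,0,0],
    [0,0,0]
  ],
  "rotation": [
    [0,0,0],
    [0,0,0],
    [0,0,0]
  ]
}}

```text
clock: 31.35
position: [0.5346, 0.1146, 0.1426]
tool_rot: [3.14, 0.001, 1.679]
force: [1.5, -8.6, 5.0]
grip_width: 0.0001
```

Run:
```python
from h import *
feel(12); where()
```

```text
t 31.90 phi -1.8 deg  tau 0.429 +- 0.024  y -0.0208 z 0.0506 (ball z 0.0560) fy 9.1 fz -4.9
carrier x,y mm 0.05 0.9 4
```

>>> {"fn": "move_arm", "kwargs": {
  "jaw": [255,255,255],
  "dp": [
    [0.0012,0,-0.0006],
    [0,0,0],
    [0,0,0]
  ],
  "rotation": [
    [0,0,0],
    [0,0,0],
    [0,0,0]
  ]
}}

```text
clock: 32.33
position: [0.5345, 0.1156, 0.1429]
tool_rot: [3.141, 0.001, 1.68]
force: [1.5, -8.6, 2.1]
grip_width: -0.0002
```

Run:
```python
from h import *
feel(12); where()
```

```text
t 32.88 phi -0.8 deg  tau 0.451 +- 0.032  y -0.0198 z 0.0509 (ball z 0.0560) fy 9.5 fz -2.8
carrier x,y mm 0.09 0.88 4
```

The torque rise is 0.18 N m, which is 22 N a jaw. Stop here, back off and lift away.

>>> {"fn": "move_arm", "kwargs": {
  "jaw": [255,255,255,255,255,255,255,255,255,255],
  "dp": [
    [-0.018,0,-0.002],
    [-0.005,0,-0.03],
    [0,0,-0.06],
    [-0.03,0,-0.06],
    [-0.06,0,-0.04],
    [-0.06,0,0],
    [-0.06,0,0],
    [-0.02,0,0],
    [0,0,0],
    [0,0,0]
  ],
  "rotation": [
    [0,0,0],
    [0,0,0],
    [0,0,0],
    [0,0,0],
    [0,0,0],
    [0,0,0],
    [0,0,0],
    [0,0,0],
    [0,0,0],
    [0,0,0]
  ]
}}

```text
clock: 34.17
position: [0.5561, -0.0836, 0.2961]
tool_rot: [-3.141, -0.001, 1.681]
force: [-0.5, -0.6, -0.3]
grip_width: 0.0001
```

Run:
```python
from h import *
s=state(); print(np.round(yz(s),3)); where()
w=calibration("wrist"); im=grab_frame("wrist"); cv2.imwrite("pics/w5.png",im)
hsv=cv2.cvtColor(im,cv2.COLOR_BGR2HSV); g=cv2.inRange(hsv,(45,80,60),(90,255,255))
n,_,st,ce=cv2.connectedComponentsWithStats(g); k=st[1:,4]>150; P=onz(w,ce[1:][k],.033,rayw)-O; print(np.c_[P@EX,P@EY].round(4).tolist())
# spoke ball from the scene camera: dark blob on the ring of radius 56 mm
im=grab_frame("scene"); c=calibration("scene"); gr=im.max(2).astype(float)
v=[(cv2.getRectSubPix(im.max(2),(7,7),tuple(map(float,proj(c,H+.056*(EY*np.sin(a)+np.array([0,0,np.cos(a)])))[0]))).mean(),round(np.degrees(a))) for a in np.radians(np.arange(-45,46,3))]
print(sorted(v)[:5])
```

```text
t 34.17 p [ 0.5561 -0.0836  0.2961] rpy [-3.1414e+00 -7.0000e-04  1.6815e+00] F [-0.5 -0.6 -0.3] w 0.0001
[-0.22   0.204 -0.001]
carrier x,y mm 13.31 11.73 3
[[-0.0357, 0.0228], [0.0362, 0.0228], [-0.0359, -0.0209], [0.0363, -0.021]]
[(np.float64(65.91836734693878), -45), (np.float64(70.38775510204081), -42), (np.float64(77.75510204081633), -39), (np.float64(85.08163265306122), -9), (np.float64(85.71428571428571), -6)]
```

```bash
python3 -c "
from workcell import workorder
print(workorder.job_done())"
```

```text
the job is handed in; nothing more can be done
None
```

The carrier is flat in the nest and clamped by both jaws at an estimated 22 to 23 N each. I handed the job in at about 34 s with the arm raised clear and touching nothing.

**How it went:** I gripped the carrier by its block and set it down. I then turned the turnbuckle with three pushes on successive spokes, using the shut fingertips. In the last push I took small steps and felt for the rise.
- The far pad met the carrier first and slid it about 0.7 mm.
- The turning torque then rose from about 0.27 to 0.45 N m, and I stopped there.

**Last checks:**
- **Carrier:** the final wrist image puts it 0.2 mm (x) and 0.9 mm (y) from the nest centre, square to the rails.
- **Clamping force:** the torque rise gives 22 N a jaw. The angle turned past bearing gives about 23 N.
- **Turnbuckle:** after release the spoke sprang back to about -7.5°, which matches 0.45 N m in the rubber bush.

**Disagreements:**
- **Free torque:** it read 0.22 to 0.28 N m while I held still, below the stated 0.30. The force estimate is therefore good to about 2 to 3 N.
- **Top camera:** its last carrier reading (13 mm off) was spoiled by the arm hiding a board, so I discarded it.
- **Final pictures:** I had used all 12 views, so the final state was checked only by measurement. I made no final check on the jar, driver and tray, but no move came near them.

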